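# Laundry tray line-up by height

### The arm

A 6-joint arm with a two-finger parallel gripper is mounted at the origin on the work surface. World frame = base frame: x ahead of the robot, y to its left, z up, the work surface at z = 0. Lengths are in m, angles in rad, forces in N, time in s.
With the tool pointing down it reaches from about 0.35 to 0.775 m from the base axis. Payload 7.3 kg.
Tool frame: the origin (TCP) lies midway between the tips of the shut fingers; the grasp point (between the pads) lies 19 mm behind it (hold_point_z is the distance from the TCP to the grasp point, in m); z points along the fingers, y is the line along which they close (so a half turn about z gives the same grasp; the last joint's range is limited). The gripper opens to 92 mm and grips with 3 to 60 N. Pads are 19 mm wide; open, the fingers measure 130 mm over their backs; the gripper's body (75 mm by 190 mm) begins 47 mm behind the grasp point.
Start: joints at [-1.258, 0.342, 1.524, -0, 1.275, -0.146], TCP at [0.233, -0.471, 0.227] pointing down, gripper open.
Joint ranges: [-2.53, 2.53], [-0.77, 2.02], [0.04, 2.7], [-1, 4.14], [0.28, 2.66], [-3.11, 3.11]. Speed limits (rad/s): [2.57, 2.57, 3.14, 3.14, 3.14, 3.14].

### API

Orientations are given as a unit quaternion [w, x, y, z].
In Python, from cell import * gives the robot as it stands. The module is installed in compiled form; this text tells all that it offers. Calls block until the motion is done:
- reach(position, orientation): joint-space move of the TCP to a pose.
- line_to(position, attitude=None, velocity=0.15): straight line of the TCP; attitude=None keeps the orientation; velocity is the mean speed in m/s.
- move_j(angles): joint-space move.
- gripper_to(opening, f_grip=None): finger opening in m; f_grip is the grip in N (None keeps the last); returns when the fingers have stopped.
- dwell(seconds).
- ik(position, orientation): joint angles nearest the present ones, or None.
- snapshot(name): name is "scene" or "side" or "wrist"; returns (picture, depth): 400x640x3 uint8, red, green, blue; 400x640 float32, m along the optical axis (not along the pixel's ray), 0 where there is no reading.
- calibration(name): a dict with "fx", "fy", "cx", "cy" (pixels), "extrinsics" (4x4, takes a point from camera to world coordinates). Camera axes: x right, y down, z forward; pixel columns grow to the right and rows downward; lengths in m; the calibration is good to about 2 mm. A picture is of the moment at which its call begins: read the wrist's pose just before it. calibration takes no time and is no camera call; for the wrist camera it gives the pose at the moment of the call.
A pose or a line that the arm cannot do raises IKError and nothing moves.
- close_job(): hands the job in; it is judged then, once.
Readings, each from a call of its own:
- get_time_s(): time.
- get_joints(): joint angles.
- get_qvel(): joint speeds.
- get_tau(): joint torques, N m.
- get_tcp_pos(): TCP position.
- get_eef_rot(): TCP orientation.
- get_contact_force(): force on the tool from outside, world axes, zero at the start.
- get_wrist_torque(): the same for the moment, N m.
- get_width(): finger opening in m.
- get_gripper_force(): force on a finger pad.
Only numpy, scipy, OpenCV 4.12 (cv2) and the standard library are available. Lean on these libraries where they do the work, as an engineer would, in place of code of your own. Each camera call takes 0.05 s, during which the arm holds its last target. There are 200 camera calls.

### The job

Tidy the laundry counter: stand the four containers (bottle, carton, jar and tub) upright in a row on the tray's four round pads, one centred on each pad, in order of height with the tallest on the pad next to the wooden bookend and the shortest farthest from it. Set each down, do not drop or topple any, and leave the small wooden box of clothes pegs where it is.

Things in the scene. Friction and masses are not known exactly. Their poses are not given: they have to be found in the camera images.
- bottle: white plastic softener bottle with a grey cap, the tallest: 165 mm high in all, straight round body 54 mm across up to 140 mm, above it a cap 44 mm across. Origin at the centre of its underside, z up. 250 to 490 g
- carton: brown cardboard carton with a paper band, second tallest: 130 mm high, square, 50 by 50 mm. Origin at the centre of its underside, z up, x and y square to its sides. It may be turned by up to 17 degrees. 210 to 420 g
- jar: amber glass jar with a paper label and an aluminium lid, third: 95 mm high in all, round, body 54 mm across up to 70 mm, above it the lid, 56 mm across and 25 mm high, fixed on. Origin at the centre of its underside, z up. 210 to 420 g
- tub: low white plastic tub, the shortest: 60 mm high, round, 52 mm across. Origin at the centre of its underside, z up. 140 to 280 g
- pad1: flat dark round pad, 78 mm across, on the grey drip tray; origin at its centre, level with the surface that containers stand on, 10 mm above the counter. The four pads lie in one straight row 84 mm apart, pad1 and pad4 at the ends; the pads look alike. The row runs roughly left-right across the robot (up to 10 degrees askew), and +y of the pad points along it from pad1 towards pad4
- pad2: flat dark round pad, 78 mm across, on the grey drip tray; origin at its centre, level with the surface that containers stand on, 10 mm above the counter. The four pads lie in one straight row 84 mm apart, pad1 and pad4 at the ends; the pads look alike. The row runs roughly left-right across the robot (up to 10 degrees askew), and +y of the pad points along it from pad1 towards pad4
- pad3: flat dark round pad, 78 mm across, on the grey drip tray; origin at its centre, level with the surface that containers stand on, 10 mm above the counter. The four pads lie in one straight row 84 mm apart, pad1 and pad4 at the ends; the pads look alike. The row runs roughly left-right across the robot (up to 10 degrees askew), and +y of the pad points along it from pad1 towards pad4
- pad4: flat dark round pad, 78 mm across, on the grey drip tray; origin at its centre, level with the surface that containers stand on, 10 mm above the counter. The four pads lie in one straight row 84 mm apart, pad1 and pad4 at the ends; the pads look alike. The row runs roughly left-right across the robot (up to 10 degrees askew), and +y of the pad points along it from pad1 towards pad4
- bookend: upright brown wooden block, 26 mm thick along the row, 90 mm across it, 110 mm high, fixed on one end of the tray with its centre 60 mm beyond the centre of the end pad (pad1 or pad4, it varies). Origin at the centre of its underside, 10 mm above the counter. The tray's other end has only a low grey lip 12 mm high
- pegbox: small open wooden box of clothes pegs, 68 by 68 mm, 45 mm high, loose, standing in one line with the four containers, which are about 120 mm apart (sometimes 96 mm) in the line. It is no part of the row: leave it. Origin at the centre of its underside
There are look-alikes about, which are no part of the job. Leave any blue look-alike of the carton alone. What is shaped like the jar but purple is not meant.

How it is judged:
At the end, for the whole second after the job is handed in: Bottle, carton, jar and tub stand on the four pads in that order, counted from the bookend's end, each within 15 mm of its pad's centre, upright within 7 degrees, resting on the tray (underside 6 to 16 mm above the counter), at rest; the peg box within 30 mm of where it started (((horizontal distance between bookend and pad1 below 0.1 m and horizontal distance between bottle and pad1 below 0.015 m and horizontal distance between carton and pad2 below 0.015 m and horizontal distance between jar and pad3 below 0.015 m and horizontal distance between tub and pad4 below 0.015 m) or (horizontal distance between bookend and pad4 below 0.1 m and horizontal distance between bottle and pad4 below 0.015 m and horizontal distance between carton and pad3 below 0.015 m and horizontal distance between jar and pad2 below 0.015 m and horizontal distance between tub and pad1 below 0.015 m)) and height (world z) of bottle between 0.006 and 0.016 m and angle between each of bottle, carton, jar, tub's own z axis and vertical below 0.12 rad and linear speed of each of bottle, carton, jar, tub below 0.02 m/s and angular speed of each of bottle, carton, jar, tub below 0.2 rad/s and height (world z) of carton between 0.006 and 0.016 m and height (world z) of jar between 0.006 and 0.016 m and height (world z) of tub between 0.006 and 0.016 m and distance of pegbox from where it was at the start of the episode below 0.03 m); the robot touches nothing.
It fails at once if a container is toppled (tilted more than about 35 degrees) (angle between any of bottle, carton, jar, tub's own z axis and vertical above 0.6 rad).
It fails at once if a container is dropped (falls out of the fingers faster than 0.7 m/s, a drop of about 25 mm) ((linear speed of bottle above 0.7 m/s and contact force between the fingers and bottle below 0.05 N) or (linear speed of carton above 0.7 m/s and contact force between the fingers and carton below 0.05 N) or (linear speed of jar above 0.7 m/s and contact force between the fingers and jar below 0.05 N) or (linear speed of tub above 0.7 m/s and contact force between the fingers and tub below 0.05 N)).
It fails at once if the peg box is pushed away by more than 30 mm (distance of pegbox from where it was at the start of the episode above 0.03 m).
It also fails if it takes over 99 s, if anything falls off the work surface, if the arm or the gripper's body presses on something with over 40 N, if the wrist force passes 120 N, or if a joint passes its speed limit or range.

## Working session

There is one attempt and no reset: what is moved stays moved. The work goes in short steps, each a Python script; the robot and the scene stay as the last script left them, time stands still between calls to the robot, and variables do not carry over. Pictures are saved under pics/ and viewed, at most 14 in all, crops included, and the job is handed in when it is done.

```bash
mkdir -p pics; python3 - <<'E'
from cell import *
import cv2,numpy as np
for n in ("scene","side"):
    p,d=snapshot(n); c=calibration(n)
    cv2.imwrite(f"pics/{n}0.png",p[:,:,::-1]); np.savez(f"{n}0.npz",p=p,d=d,E=c["extrinsics"],k=[c["fx"],c["fy"],c["cx"],c["cy"]])
    print(n,c)
print(get_time_s(),get_eef_rot(),get_width())
E
```

```text
scene {'fx': 486.69371719190525, 'fy': 486.69371719190525, 'cx': 326.0874009521194, 'cy': 202.32361049042387, 'extrinsics': array([[ 0.74540526,  0.35138474, -0.56648016,  1.01621379],
       [ 0.66647844, -0.40982365,  0.6227769 , -0.50192944],
       [-0.01332266, -0.84176798, -0.53967506,  0.55110791],
       [ 0.        ,  0.        ,  0.        ,  1.        ]])}
side {'fx': 455.825215564717, 'fy': 455.825215564717, 'cx': 319.7522627993047, 'cy': 205.9161900455804, 'extrinsics': array([[-0.86666723, -0.31825283,  0.38419143,  0.16012902],
       [-0.49886749,  0.55960299, -0.66179734,  0.62615479],
       [-0.00437579, -0.76521868, -0.64375556,  0.63093212],
       [ 0.        ,  0.        ,  0.        ,  1.        ]])}
0.1 [-6.96542399e-04  9.73807899e-01  2.27371251e-01 -6.60868030e-05] 0.09180850045614905
```

View pics/scene0.png

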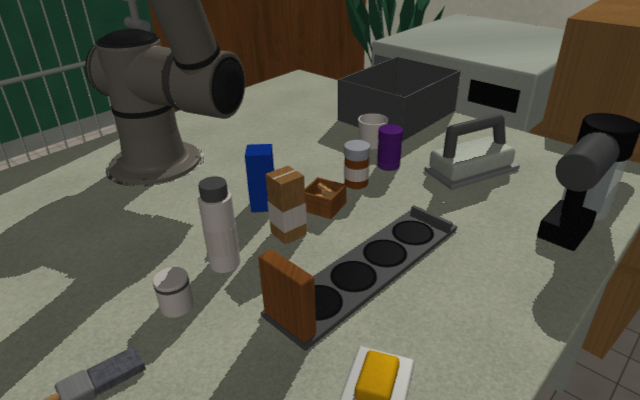

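View pics/side0.png

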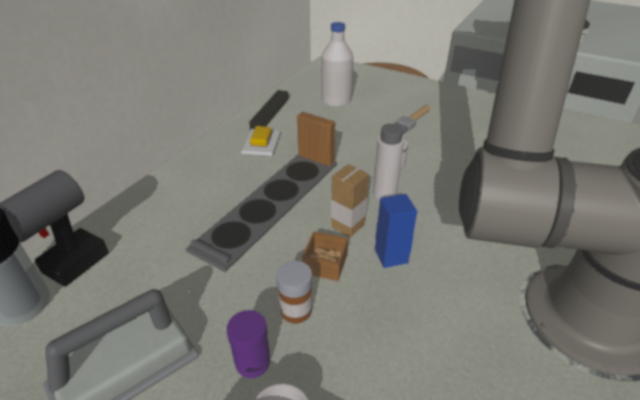

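The scene view shows, along the line, the tub (173,292), bottle (218,225), carton (287,205), peg box (325,197) and jar (356,165). The pads run from (322,302) to (412,232), with the bookend at the near-left end (287,295). The blue box (260,178), purple jar (389,148) and white cup (373,130) are decoys.

```bash
cat > vis.py <<'E'
import numpy as np,cv2
from scipy.optimize import least_squares
def cloud(d,K,E):
    fx,fy,cx,cy=K; v,u=np.mgrid[:d.shape[0],:d.shape[1]]
    P=np.stack([(u-cx)/fx*d,(v-cy)/fy*d,d,np.ones_like(d)],-1)@E.T
    P=P[...,:3]; P[d<=0]=np.nan; return P
def ray(uv,z,K,E):
    fx,fy,cx,cy=K; r=E[:3,:3]@np.array([(uv[0]-cx)/fx,(uv[1]-cy)/fy,1]); o=E[:3,3]
    return o+r*(z-o[2])/r[2]
def near(P,c,r,z0,z1):
    m=(np.hypot(P[...,0]-c[0],P[...,1]-c[1])<r)&(P[...,2]>z0)&(P[...,2]<z1); return P[m]
def circ(Q,R,c):
    s=least_squares(lambda x:np.hypot(Q[:,0]-x[0],Q[:,1]-x[1])-R,c,loss='soft_l1',f_scale=.002); return s.x,np.sqrt(np.median(s.fun**2))
def square(Q,c,h,a0=0):
    def f(x):
        k,s=np.cos(x[2]),np.sin(x[2]);d=Q[:,:2]-x[:2]
        return np.maximum(abs(k*d[:,0]+s*d[:,1]),abs(-s*d[:,0]+k*d[:,1]))-h
    b=min((least_squares(f,[*c,a],loss='soft_l1',f_scale=.002) for a in np.linspace(-.5,.5,7)),key=lambda s:s.cost)
    return b.x,np.median(abs(b.fun))
E
python3 - <<'E'
from vis import *
np.set_printoptions(precision=4,suppress=True)
C={}
for n in("scene","side"):
    z=np.load(n+"0.npz");C[n]=(cloud(z['d'],z['k'],z['E']),z['k'],z['E'],z['p'])
seeds=dict(tub=(173,292),bottle=(218,225),carton=(287,205),jar=(356,165),pegbox=(325,197))
for k,s in seeds.items():
    P=C["scene"][0]; c=P[s[1],s[0]][:2]
    c=c+0.025*C["scene"][2][:2,2]/np.linalg.norm(C["scene"][2][:2,2])
    for n,(P,*_) in list(C.items())+[("both",(np.concatenate([C["scene"][0],C["side"][0]],1),))]:
        z0,z1=dict(tub=(.015,.05),bottle=(.02,.13),carton=(.02,.12),jar=(.02,.085),pegbox=(.015,.04))[k]
        Q=near(P,c,.045,z0,z1)
        if len(Q)<30: print(k,n,len(Q));continue
        r=square(Q,c,.034 if k=='pegbox' else .025) if k in('carton','pegbox') else circ(Q,.026 if k=='tub' else .027,c)
        print(k,n,len(Q),*r, "top",np.nanmax(near(P,r[0],.02,.01,.3)[:,2]))
for n,g in(("scene",[(322,302),(353,276),(385,253),(412,232)]),("side",[(302,171),(281,190),(258,211),(231,236)])):
    P,K,E,p=C[n]; 
    for q in g: print(n,q,ray(q,.01,K,E))
    s=4;x,y=(255,195) if n=="scene" else(185,140)
    cv2.imwrite(f"pics/{n}_tray.png",cv2.resize(p[y:y+150,x:x+205,::-1],None,fx=3.9,fy=3.9,interpolation=cv2.INTER_CUBIC))
P=C["scene"][0]
E
```

```text
tub scene 596 [ 0.4598 -0.2455] 0.0005036904699104058 top 0.06129469322668174
tub side 54 [ 0.4611 -0.2469] 0.0005803913866988544 top 0.06209367044565983
tub both 650 [ 0.46   -0.2455] 0.0005534468956317519 top 0.06258258117565818
bottle scene 1775 [ 0.4339 -0.1292] 0.0005984135666473947 top 0.1662846320812319
bottle side 1100 [ 0.4343 -0.1311] 0.0006864474754499576 top 0.16864279807703514
bottle both 2875 [ 0.4339 -0.13  ] 0.0008116200223345291 top 0.16864279807703514
carton scene 1739 [ 0.4561  0.006  -0.1662] 0.0005867013724090986 top 0.13097830600928279
carton side 1406 [ 0.4561  0.0044 -0.1673] 0.0005574278924244426 top 0.13384676949345603
carton both 3145 [ 0.4561  0.0051 -0.1653] 0.000704892421137044 top 0.13384676949345603
jar scene 661 [0.435  0.2378] 0.0009117135239688177 top 0.09581150197877247
jar side 837 [0.4347 0.2363] 0.0004846226815516143 top 0.09909092981134526
jar both 1498 [0.4349 0.2369] 0.0007243643463615474 top 0.09909092981134526
pegbox scene 369 [0.4278 0.1684 0.6137] 0.0076350134829399445 top 0.04503255492276548
pegbox side 545 [0.4528 0.1208 1.8609] 0.0025198968958145343 top 0.038760635052920156
pegbox both 914 [0.4191 0.1119 0.1603] 0.005439186208025861 top 0.048265425581002885
scene (322, 302) [ 0.6356 -0.0966  0.01  ]
scene (353, 276) [ 0.6337 -0.0177  0.01  ]
scene (385, 253) [0.6379 0.0666 0.01  ]
scene (412, 232) [0.6391 0.1505 0.01  ]
side (302, 171) [ 0.6296 -0.1012  0.01  ]
side (281, 190) [ 0.6324 -0.0172  0.01  ]
side (258, 211) [0.6347 0.0659 0.01  ]
side (231, 236) [0.6365 0.1536 0.01  ]
```

View pics/side_tray.png

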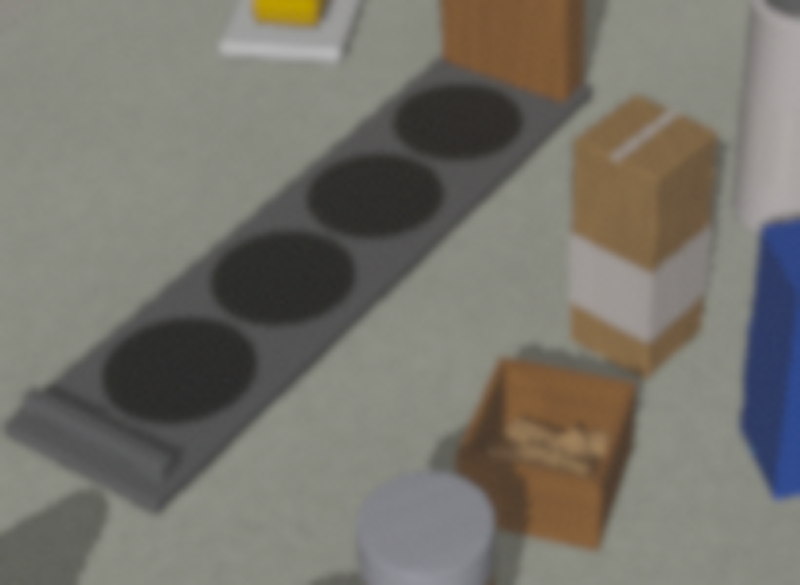

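All four pads are clear in this crop, with the bookend at the upper right and pad4 by the lip at the lower left. I'll fit the pad centres and the obstacle positions, then start moving.

```bash
python3 - <<'E'
from vis import *
from cell import ik
np.set_printoptions(precision=4,suppress=True)
for n,g in(("scene",[(353,276),(385,253),(412,232)]),("side",[(302,171),(281,190),(258,211),(231,236)])):
    z=np.load(n+"0.npz");K,E,p=z['k'],z['E'],z['p']; gr=p.max(2)
    for u,v in g:
        m=(gr<gr[v-3:v+4,u-3:u+4].max()+14).astype(np.uint8)
        _,lab=cv2.connectedComponents(m); mm=(lab==lab[v,u]).astype(np.uint8)
        c=max(cv2.findContours(mm,0,1)[0],key=cv2.contourArea)[:,0,:]
        Q=np.array([ray(q,.01,K,E) for q in c]); (c0,r)=cv2.minEnclosingCircle(Q[:,:2].astype(np.float32)*1000)
        print(n,(u,v),circ(Q,.039,Q.mean(0)[:2]),"encl",c0,r)
z=np.load("scene0.npz");P=cloud(z['d'],z['k'],z['E']);z2=np.load("side0.npz");P2=cloud(z2['d'],z2['k'],z2['E'])
B=np.concatenate([P,P2],1);I=np.concatenate([z['p'],z2['p']],1).astype(int)
ok=(B[...,2]>.015)&(B[...,2]<.3)
for k,m in(("blue",(I[...,2]>I[...,0]*2.5)&(I[...,2]>I[...,1]*2)&(I[...,2]>60)),("purple",(I[...,2]>I[...,1]*2.5)&(I[...,0]>I[...,1]*2)&(I[...,2]>50))):
    Q=B[m&ok]; print(k,len(Q),np.percentile(Q,[2,98],axis=0))
# occupancy map of everything above 15 mm: max height per 2cm cell
Q=B[ok&(B[...,0]>.3)&(B[...,0]<.72)&(abs(B[...,1])<.36)]
H=np.zeros((21,36),int)
for x,y,h in Q: H[min(20,int((x-.3)/.02)),min(35,int((y+.36)/.02))]=max(H[min(20,int((x-.3)/.02)),min(35,int((y+.36)/.02))],int(h*1000))
print("rows x from .30, cols y from -.36")
for i in range(21): print(f"{.3+.02*i:.2f}"," ".join(f"{a:3d}" for a in H[i]))
q=[0,.70711*.70711**0,.70711,0]
for pos in[(.46,-.245,.3),(.434,-.13,.35),(.635,-.1,.3),(.637,.152,.3),(.435,.237,.3)]: print(pos,ik(pos,q))
E
```

```text
scene (353, 276) (array([ 0.6329, -0.0166]), np.float64(0.0011773468894881217)) encl (633.0108032226562, -16.634977340698242) 38.90218734741211
scene (385, 253) (array([0.6363, 0.0672]), np.float64(0.0010861731360051455)) encl (636.2379760742188, 67.27855682373047) 39.038448333740234
scene (412, 232) (array([0.6599, 0.0458]), np.float64(0.10514424815629234)) encl (635.2513427734375, 20.353744506835938) 206.7726593017578
side (302, 171) (array([ 0.6305, -0.1024]), np.float64(0.0029501064168570637)) encl (630.2789916992188, -102.25674438476562) 37.361228942871094
side (281, 190) (array([ 0.634 , -0.0182]), np.float64(0.002621615448113607)) encl (633.5921630859375, -18.260467529296875) 37.73354721069336
side (258, 211) (array([0.637 , 0.0654]), np.float64(0.0028040225327939593)) encl (636.9589233398438, 65.52407836914062) 37.37335968017578
side (231, 236) (array([0.6405, 0.1496]), np.float64(0.002528071153769273)) encl (640.6883544921875, 149.7169189453125) 37.77846908569336
blue 1300 [[0.3281 0.0079 0.0181]
 [0.3784 0.0595 0.1301]]
purple 785 [[0.423  0.3229 0.0179]
 [0.4689 0.3693 0.0
[... 2818 characters left out ...]
   0  15   0   0   0  25   0   0   0   0   0   0   0
0.68   0   0   0   0   0   0   0   0   0   0   0   0   0   0   0   0   0   0   0   0   0   0   0   0   0   0   0   0  25   0   0   0   0   0   0   0
0.70   0   0   0   0   0   0   0   0   0   0   0   0   0   0   0   0   0   0   0   0   0   0   0   0   0   0   0   0   0   0   0   0   0   0   0   0
(0.46, -0.245, 0.3) [-0.6365  0.2882  1.3986 -0.      1.4548 -0.6365]
(0.434, -0.13, 0.35) [-0.4605  0.1354  1.4615 -0.      1.5447 -0.4605]
(0.635, -0.1, 0.3) [-0.2753  0.5347  1.0199 -0.      1.587  -0.2753]
(0.637, 0.152, 0.3) [ 0.1173  0.5613  0.975  -0.      1.6054  0.1173]
(0.435, 0.237, 0.3) [ 0.344   0.2382  1.4664 -0.      1.437   0.344 ]
```

```bash
cat > job.py <<'E'
from cell import *
import numpy as np
def quat(a):   # tool down, closing axis at world angle a
    p=(a+np.pi/2)/2; return [0,np.cos(p),np.sin(p),0]
PADS={i:(.6300+.0033*(i-1),-.1012+.0838*(i-1)) for i in(1,2,3,4)}
RA=-.039; HP=.019
def pick(xy,gh,yaw=0,opening=.088,force=35,top=.25):
    gripper_to(opening,force)
    reach([*xy,top],quat(yaw))
    line_to([*xy,gh-HP],velocity=.12)
    gripper_to(0.0,force); dwell(.2)
    print("gripped",get_width(),get_gripper_force(),get_time_s())
    line_to([*xy,gh-HP+.02],velocity=.06); line_to([*xy,top],velocity=.15)
    print("lifted",get_width(),get_gripper_force(),get_contact_force())
def place(pad,gh,top=.25,opening=.088):
    x,y=PADS[pad]; z=.010+gh-HP
    p0=get_tcp_pos(); line_to([x,y,top],quat(RA),velocity=.2)
    line_to([x,y,z+.02],velocity=.15); line_to([x,y,z+.005],velocity=.04); dwell(.3)
    f0=get_contact_force()[2]
    for dz in np.arange(.004,-.0051,-.001):
        line_to([x,y,z+dz],velocity=.02); f=get_contact_force()[2]-f0
        if abs(f)>2.5: break
    print("contact dz",dz,"df",f,get_time_s())
    gripper_to(opening); dwell(.2)
    line_to([x,y,top],velocity=.15)
E
python3 - <<'E'
from job import *; import cv2
pick((.434,-.130),.100,0,top=.28)
place(1,.100,top=.28)
p,d=snapshot("scene"); cv2.imwrite("pics/s1.png",p[:,:,::-1])
E
```

```text
gripped 0.05310951974586367 34.99943599104881 4.5667
lifted 0.05298858165954744 34.999532494693995 [ 1.14772912e+00  2.79743240e-03 -4.89396335e+00]
contact dz -0.001 df 9.716822729111556 11.1333
```

View pics/s1.png

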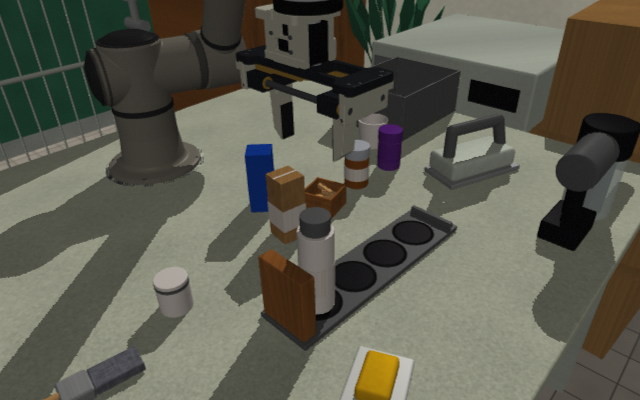

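The bottle stands on pad1 beside the bookend (317,262). Next are the carton, tub and jar.

```bash
python3 - <<'E'
from job import *; import cv2
pick((.4561,.0051),.095,-.166,opening=.072,top=.27)
place(2,.095,top=.27)
pick((.460,-.246),.034)
place(4,.034)
p,d=snapshot("scene"); cv2.imwrite("pics/s2.png",p[:,:,::-1])
E
```

```text
gripped 0.04978193804418606 34.99124050140381 17.3667
lifted 0.04986067999073041 34.99153196811676 [ 0.1181831   0.13938163 -2.27757529]
contact dz -0.001 df 8.04863806606429 23.7667
gripped 0.05143510273257572 35.000038146972656 30.45
lifted 0.05175040362465322 34.99961078166962 [-0.10324215 -0.14474534 -2.05997975]
contact dz -0.001 df 6.707787599875921 38.6833
```

View pics/s2.png

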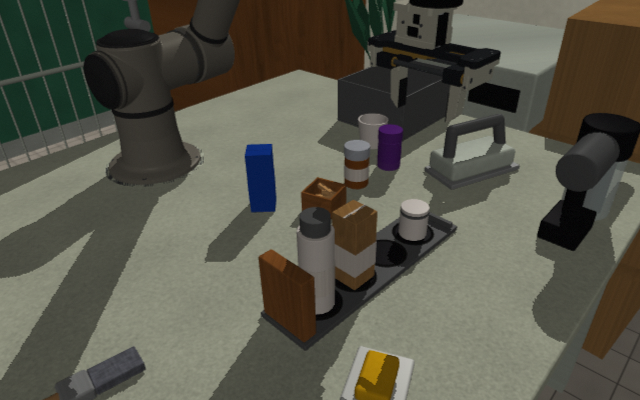

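The bottle (317,262), carton (355,245) and tub (414,220) stand on pads 1, 2 and 4. Next comes the jar, then a check of all the poses.

```bash
python3 - <<'E'
from job import *; import cv2
from vis import *
pick((.4349,.2369),.083)
place(3,.083)
reach([.40,.05,.33],quat(0)); dwell(.5)
C=[]
for n in("scene","side"):
    p,d=snapshot(n); c=calibration(n); cv2.imwrite(f"pics/{n}3.png",p[:,:,::-1]); C.append(cloud(d,[c[k] for k in("fx","fy","cx","cy")],c["extrinsics"]))
for k,i,z0,z1,R in(("bottle",1,.03,.14,.027),("carton",2,.03,.13,.025),("jar",3,.03,.095,.027),("tub",4,.03,.06,.026)):
    for P in C:
        Q=near(P,PADS[i],.04,z0,z1); 
        if len(Q)<30: print(k,"few");continue
        r=square(Q,PADS[i],R) if k=="carton" else circ(Q,R,PADS[i])
        print(k,r,"err mm",1000*(r[0][:2]-PADS[i]),"top",np.percentile(near(P,r[0],.02,.02,.3)[:,2],99))
print(get_contact_force(),get_time_s())
E
```

```text
gripped 0.05518456730491802 35.000224113464355 45.0
lifted 0.05518297465649832 34.99950170516968 [-0.13980675 -0.01890736 -3.42521782]
contact dz -0.001 df 8.405802647963263 51.725
bottle (array([ 0.62989862, -0.10035365]), np.float64(0.0004893163266050625)) err mm [-0.1013805  0.8463482] top 0.17541841636854358
bottle (array([ 0.63039815, -0.1024457 ]), np.float64(0.0007846445096434122)) err mm [ 0.39815238 -1.24570454] top 0.1780471550585622
carton (array([ 0.63334597, -0.01670369, -0.04061891]), np.float64(0.0004802615444074766)) err mm [0.0459717  0.69630799] top 0.1403811039924749
carton (array([ 0.63342375, -0.01825489, -0.03879103]), np.float64(0.0006726191068818482)) err mm [ 0.1237477  -0.85488952] top 0.14374245370901703
jar (array([0.63671006, 0.06728765]), np.float64(0.0007228312495111643)) err mm [0.11005798 0.88765452] top 0.10553670843863712
jar (array([0.63672816, 0.06571542]), np.float64(0.0006292275357575004)) err mm [ 0.1281633  -0.68458267] top 0.10867590020757345
tub (array([0.63974641, 0.15060864]), np.float64(0.0006687255021467492)) err mm [-0.15358932  0.40864247] top 0.07073498613982139
tub (array([0.64035907, 0.14851246]), np.float64(0.0005815718451587862)) err mm [ 0.45906517 -1.68753719] top 0.07375524378986062
[-0.4798361   0.28211355 -0.60886953] 55.5667
```

View pics/side3.png

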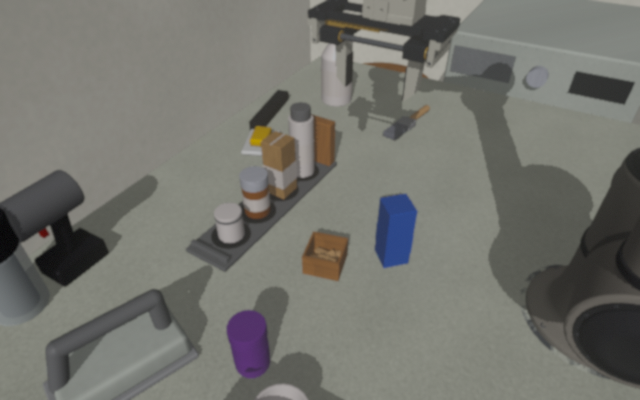

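The side view shows bottle, carton, jar and tub upright on the pads, running from the bookend (322,140) to the lip (210,250). The peg box is unmoved at (326,255).

```bash
python3 -c "
from cell import *
print(close_job())"
```

```text
the job is handed in; nothing more can be done
None
```

The job is handed in: bottle, carton, jar and tub stand upright on the pads in that order from the bookend, each measured within about 2 mm of its pad's centre, with the peg box not moved, at about 56 s of the 99 s allowed.

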